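Uncap the collet stand and hold its collet open

TASK

Pull the red dust cap straight up off the nose of the cream collet stand and set it down upright, grip knob on top, in the blue tray. Then press the stand's black-handled spring lever down until the lever is level, in line with the green mark, and finish while still holding it there so that the collet stays open; do not press the lever while the cap is on the nose, never force it down to its bottom stop, and leave the other things on the bench where they are.

Things in the scene. Friction and masses are not known exactly. Their poses are not given: they have to be found in the camera images.
- stand: cream cast collet stand, fixed, its place and yaw vary. Origin: centre of its underside; z up; the lever sticks out along its +y. Base plate 130 x 110 x 18 mm, column 34 mm in radius up to a shoulder at z = 85 mm, then a steel nose 40 mm in diameter up to z = 107 mm, on the origin's axis. A thin plate (x = -21, y = 42 to 104, z = 25 to 115 mm) bears a green mark at z = 70 mm and a red one below.
- nose_top (a point): centre of the top of the stand's nose, 107 mm above the bench.
- cap: red dust cap, loose, about 50 g, on the nose, held by spring balls: about 4 to 10 N straight up snaps it off; it is clear after 22 mm of lift. Skirt 50 mm in diameter, 30 mm high, open below; above it a round grip knob 28 mm in diameter, 30 to 60 mm above the origin. Origin: centre of the skirt's lower rim, z up through the knob; at the start on the shoulder, 85 mm above the bench.
- tray: blue open tray fixed to the bench, elsewhere each time, 100 x 100 mm outside, 22 mm high, walls and floor 4 to 5 mm thick. Origin: centre of its underside, z up.
- lever (a joint): angle in rad of the spring lever about a level pivot 45 mm along the stand's +y, 70 mm above the bench. 0: released, rising 0.3 rad outward; grows as it is pressed down; 0.3: level, at the green mark; 0.6: bottom stop. It pushes back at the handle's middle with about 4 N when released, 8 N when level, 12 N at the stop, and springs back when let go.
- lever_pad (a point): centre of the top face of the lever's flat black handle, which is 34 mm wide, 80 mm long (along the lever) and 12 mm thick. The point is 150 mm from the pivot along the lever and 6 mm above the lever's centre line, so about 120 mm above the bench when released and 76 mm when level.
- holder: bystander: loose steel tool holder standing on its flange, 60 mm in diameter, 72 mm high. Origin: centre of its underside.
- bush: bystander: loose brass bush, 42 mm in diameter, 38 mm high. Origin: centre of its underside.
- spanner: bystander: loose steel spanner 170 mm long lying flat, under 20 mm high. Origin: centre of its underside.

How it is judged:
On the way, in this order (a step that is already met when the one before it is completed fails the run):
1. the cap is pulled off the nose, the lever released (z of cap in the frame of stand above 0.109 m and value of joint lever below 0.1 rad), for 0.1 s.
2. the cap stands in the tray, let go (x of cap in the frame of tray between -0.05 and 0.05 m and y of cap in the frame of tray between -0.05 and 0.05 m and z of cap in the frame of tray below 0.012 m and angle between cap's own z axis and vertical below 0.2 rad and contact force between the fingers and cap below 0.1 N and linear speed of cap below 0.03 m/s and value of joint lever below 0.1 rad), for 0.2 s.
At the end, for the whole second after the job is handed in: The robot holds the lever down at 0.22 to 0.38 rad (level within 0.08 rad) by its own push of over 4 N; the cap stands upright (within 0.2 rad) and at rest on the floor of the tray, let go (value of joint lever between 0.22 and 0.38 rad and contact force between any of the fingers, the arm and lever above 4 N and x of cap in the frame of tray between -0.05 and 0.05 m and y of cap in the frame of tray between -0.05 and 0.05 m and z of cap in the frame of tray below 0.012 m and angle between cap's own z axis and vertical below 0.2 rad and linear speed of cap below 0.03 m/s); the arm keeps its last pose, push and grip.
It fails at once if the lever is pressed while the cap is on the nose (value of joint lever above 0.12 rad and distance between cap and nose_top below 0.03 m).
It fails at once if the lever is forced to its bottom stop (value of joint lever above 0.54 rad).
It fails at once if a bystander is disturbed (distance of any of holder, bush, spanner from where it was at the start of the episode above 0.03 m).
It also fails if it takes over 48 s, if anything falls off the work surface, if the arm or the gripper's body presses on something with over 40 N, if the wrist force passes 120 N, or if a joint passes its speed limit or range.

ROBOT

A 6-joint arm with a two-finger parallel gripper is mounted at the origin on the work surface. World frame = base frame: x ahead of the robot, y to its left, z up, the work surface at z = 0. Lengths are in m, angles in rad, forces in N, time in s.
With the tool pointing down it reaches from about 0.375 to 0.975 m from the base axis. Payload 3.8 kg.
Tool frame: the origin (TCP) lies on the mounting face of the last link; the fingertips stand 173 mm ahead of it and the grasp point (between the pads) lies 155 mm ahead of it; z points along the fingers, y is the direction in which the jaws open and shut (so a half turn about z gives the same grasp; the last joint's range is limited). The gripper opens to 85 mm and grips with 20 to 120 N. Pads are 22 mm wide; open, the fingers measure 114 mm over their backs; the gripper's body (76 mm by 85 mm) begins 54 mm behind the grasp point. The pads swing forward as they close: fully open they stand 13 mm farther back than shut.
Start: joints at [1.182, 0.264, 1.604, -0, 1.274, -0.037], TCP at [0.233, 0.634, 0.405] pointing down, gripper open.
Joint ranges: [-2.63, 2.63], [-0.94, 2.18], [0.31, 2.57], [-1.31, 4.45], [0, 2.66], [-2.55, 2.55]. Speed limits (rad/s): [2.57, 2.57, 3.14, 3.14, 3.14, 3.14].

INTERFACE

Orientations are given as a rotation vector (axis times angle).
In Python, from workcell import bot gives the robot as it stands.
- The arm moves only by the shell command python3 -m jog 'ROWS' [FORCE]. ROWS is JSON, a list that holds one entry, the list of rows, each a list of 7 numbers: the closure, from 0 (fully open) to 1 (shut), then the shift along the tool's x, y, z in cm, then the turn, a rotation vector about the tool's x, y, z in rad. A call has 1 to 12 rows; each row is the pose to reach, as a shift and turn from the pose commanded when the call began, along the tool's axes at that moment; what a row does not reach only later rows make up. A row lasts 1/8 s, in which the tool goes at most 62.5 mm and 10.7 degrees, less where a joint would pass 70% of its speed; a pose out of reach is approached as far as the arm can. A call with a gripper value outside its range is refused whole. The fingers move at their own pace and stop on an object; FORCE is the grip in N (left out, the last holds). Time passes only in rows, so rows that repeat a pose let the fingers close. It gives the time, the measured TCP pose, the force and the opening at its end, in the units of the state.
- bot.read_state(): the state, without advancing time (a new reading comes with each control period).
- bot.read_camera(name): name is "side" or "top" or "wrist"; returns the picture (420x560x3 uint8, red, green, blue); there is no depth.
- bot.camera_model(name): a dict with "intrinsics" (3x3 intrinsics, pixels), "rvec" (rotation vector, rad) and "tvec" (3), from world to camera coordinates, as OpenCV has them. Camera axes: x right, y down, z forward; pixel columns grow to the right and rows downward; lengths in m; the calibration is good to about 2 mm. A picture is of the moment at which its call begins: read the wrist's pose just before it. camera_model takes no time and is no camera call; for the wrist camera it gives the pose at the moment of the call.
- bot.finish_job(): hands the job in, once; it reports no verdict.
The state is a dict: "time": time; "q": joint angles; "joint_vel": joint speeds; "joint_torque": joint torques, N m; "tool_pos": TCP position; "tcp_rot": TCP orientation; "wrist_force": force on the tool from outside, world axes, zero at the start; "torque": the same for the moment, N m; "width": opening from 0.0 (shut) to 1.0 (fully open).
Only numpy, scipy, OpenCV 4.12 (cv2) and the standard library are available. Lean on these libraries where they do the work, as an engineer would, in place of code of your own. Each camera call takes 0.05 s, during which the arm holds its last target.

## Working session

There is one attempt and no reset: what is moved stays moved. The work goes in short steps, Python scripts to look and compute and a shell command to move; the robot and the scene stay as the last step left them, time stands still between calls to the robot, and variables do not carry over. Pictures are saved under pics/ and viewed, and the job is handed in when it is done.

```bash
ls; mkdir -p pics; python3 - <<'E'
from workcell import bot
import cv2
print(bot.read_state())
for n in("side","top","wrist"):
    m=bot.camera_model(n);im=bot.read_camera(n);cv2.imwrite(f"pics/{n}0.png",im[:,:,::-1]);print(n,m)
E
```

```text
pics
{'time': 0.0, 'q': array([ 1.18214924e+00,  2.64741106e-01,  1.60535206e+00,  1.53266555e-05,
        1.27370902e+00, -3.69225848e-02]), 'joint_vel': array([ 0.00056585,  0.00063972,  0.0003922 ,  0.00193209,  0.00114381,
       -0.00081805]), 'joint_torque': array([-3.79876556e-04, -5.15103257e+01, -3.67321908e+01,  1.37650836e-04,
        1.26366253e-02,  5.87471874e-06]), 'tool_pos': array([0.23243405, 0.63335709, 0.40338157]), 'tcp_rot': array([-0.54956661, -3.09266033,  0.00338707]), 'wrist_force': array([0.97206202, 0.68590683, 0.4468079 ]), 'torque': array([ 0.00167278,  0.01797876, -0.00223827]), 'width': 1.003644762111823}
side {'intrinsics': array([[452.65009821,   0.        , 282.05183032],
       [  0.        , 452.65009821, 214.23895071],
       [  0.        ,   0.        ,   1.        ]]), 'rvec': array([ 0.22756522, -2.69606043,  1.45446264]), 'tvec': array([0.55459358, 0.12995246, 0.92239985])}
top {'intrinsics': array([[403.92923559,   0.        , 282.40436738],
       [  0.        , 403.92923559, 206.17685052],
       [  0.        ,   0.        ,   1.        ]]), 'rvec': array([ 2.14320695, -2.19056645,  0.11529266]), 'tvec': array([0.02612182, 0.54951068, 0.86975474])}
wrist {'intrinsics': array([[302.80494153,   0.        , 279.17625706],
       [  0.        , 302.80494153, 208.97269641],
       [  0.        ,   0.        ,   1.        ]]), 'rvec': array([-2.37762843, -1.65955832, -0.23187425]), 'tvec': array([-0.67288962, -0.03629757,  0.38121357])}
```

View pics/top0.png

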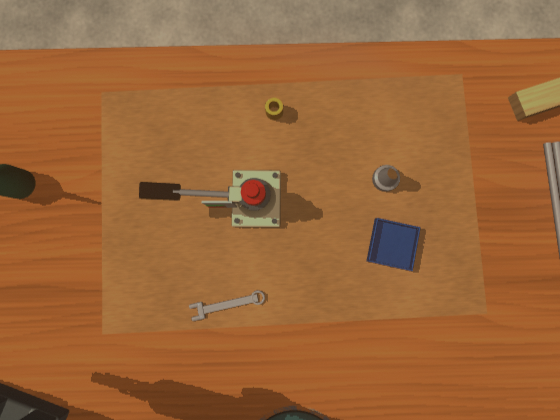

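View pics/side0.png

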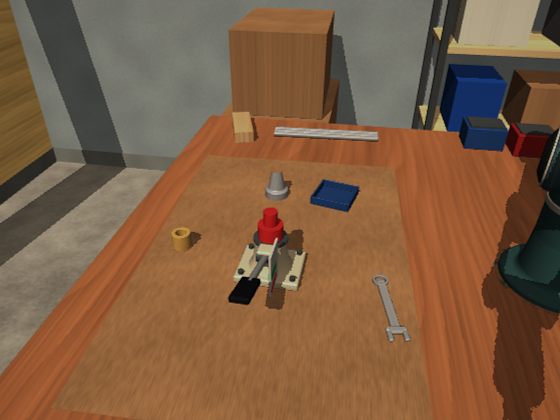

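View pics/wrist0.png

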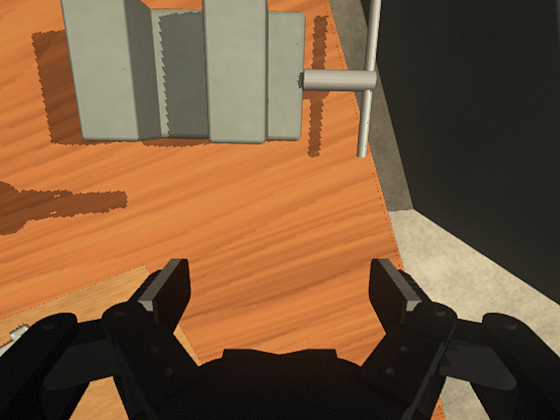

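The top view shows the stand and red cap at about (255,193), the lever handle at (160,191), the tray at (393,245), holder at (387,178), bush at (274,107) and spanner at (228,305). Side view agrees. Next I measure them.

```bash
cat > h.py <<'E'
import numpy as np, cv2
from workcell import bot
def ray(m,p):
    R=cv2.Rodrigues(np.array(m["rvec"]))[0]; t=np.array(m["tvec"])
    d=R.T@np.linalg.inv(m["intrinsics"])@np.array([p[0],p[1],1.]); return -R.T@t,d
def onz(m,p,z):
    c,d=ray(m,p); return c+d*(z-c[2])/d[2]
def cross(m1,p1,m2,p2):
    c1,d1=ray(m1,p1);c2,d2=ray(m2,p2)
    s=np.linalg.lstsq(np.c_[d1,-d2],c2-c1,rcond=None)[0]
    a=c1+s[0]*d1;b=c2+s[1]*d2; return (a+b)/2,np.linalg.norm(a-b)
def proj(m,P): return cv2.projectPoints(np.array([P],float),np.array(m["rvec"]),np.array(m["tvec"]),np.array(m["intrinsics"]),None)[0].ravel()
def blobs(mask,box,amin=20):
    k=np.zeros_like(mask);x0,y0,x1,y1=box;k[y0:y1,x0:x1]=mask[y0:y1,x0:x1]
    cs=cv2.findContours(k,cv2.RETR_EXTERNAL,cv2.CHAIN_APPROX_NONE)[0]
    return [c for c in sorted(cs,key=cv2.contourArea,reverse=True) if cv2.contourArea(c)>amin]
E
python3 - <<'E'
from h import *
np.set_printoptions(precision=4,suppress=True)
T=bot.camera_model("top");S=bot.camera_model("side")
t=cv2.imread("pics/top0.png");s=cv2.imread("pics/side0.png")
ht=cv2.cvtColor(t,cv2.COLOR_BGR2HSV)
blue=cv2.inRange(ht,(100,100,30),(130,255,255))
c=blobs(blue,(350,200,440,290))[0];r=cv2.minAreaRect(c);print("tray px",r)
b=cv2.boxPoints(r);w=[onz(T,p,.022) for p in b];print(np.array(w),"centre",np.mean(w,0),[np.linalg.norm(w[i]-w[i-1]) for i in range(4)])
blk=cv2.inRange(ht,(0,0,0),(180,255,60))
for c in blobs(blk,(125,170,190,215))[:2]:
    r=cv2.minAreaRect(c);w=[onz(T,p,.12) for p in cv2.boxPoints(r)];print("handle",r,np.mean(w,0),np.array(w))
red=cv2.inRange(ht,(0,200,80),(4,255,255))|cv2.inRange(ht,(174,200,80),(180,255,255))
c=blobs(red,(230,170,280,215))[0];r=cv2.minEnclosingCircle(c);print("red",r)
# base plate corners
cream=cv2.inRange(ht,(20,15,130),(50,130,255))
c=blobs(cream,(220,160,300,240))[0];r=cv2.minAreaRect(c);w=[onz(T,p,.018) for p in cv2.boxPoints(r)];print("base",r,np.array(w),np.mean(w,0))
cv2.imwrite("pics/tz0.png",cv2.resize(t[160:260,130:290],None,fx=5,fy=5))
cv2.imwrite("pics/sz0.png",cv2.resize(s[190:320,210:330],None,fx=4.6,fy=4.6))
E
```

```text
tray px ((395.683837890625, 245.51748657226562), (33.611663818359375, 40.627685546875), 11.768290519714355)
[[ 0.4222 -0.188   0.022 ]
 [ 0.5098 -0.2106  0.022 ]
 [ 0.4929 -0.2832  0.022 ]
 [ 0.4057 -0.2599  0.022 ]] centre [ 0.4576 -0.2354  0.022 ] [np.float64(0.07375796667137563), np.float64(0.09042565924813158), np.float64(0.07452072951579194), np.float64(0.09027956392758574)]
handle ((159.23846435546875, 190.70770263671875), (40.16029739379883, 15.47613525390625), 3.1798300743103027) [0.577  0.2608 0.12  ] [[0.5644 0.3017 0.12  ]
 [0.5958 0.3005 0.12  ]
 [0.5895 0.2198 0.12  ]
 [0.5582 0.2213 0.12  ]]
red ((252.62307739257812, 191.96153259277344), 11.967572212219238)
base ((249.5, 186.0), (32.0, 59.0), 90.0) [[0.637  0.1542 0.018 ]
 [0.6341 0.02   0.018 ]
 [0.5608 0.0216 0.018 ]
 [0.5637 0.1546 0.018 ]] [0.5989 0.0876 0.018 ]
```

View pics/tz0.png

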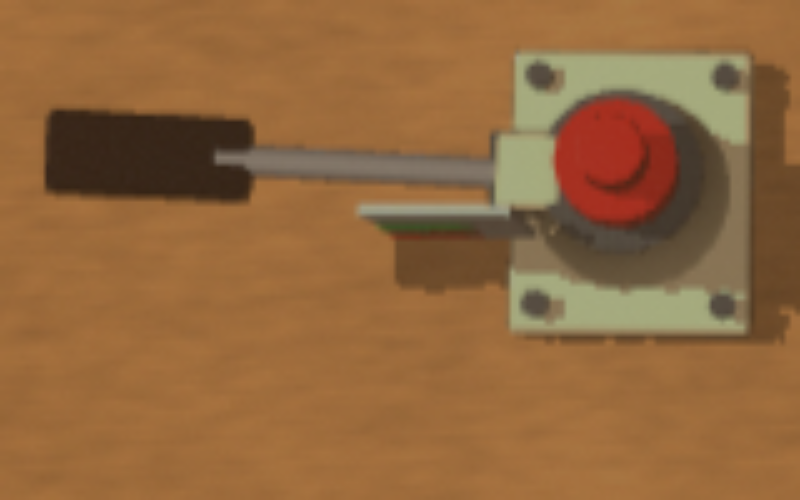

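View pics/sz0.png

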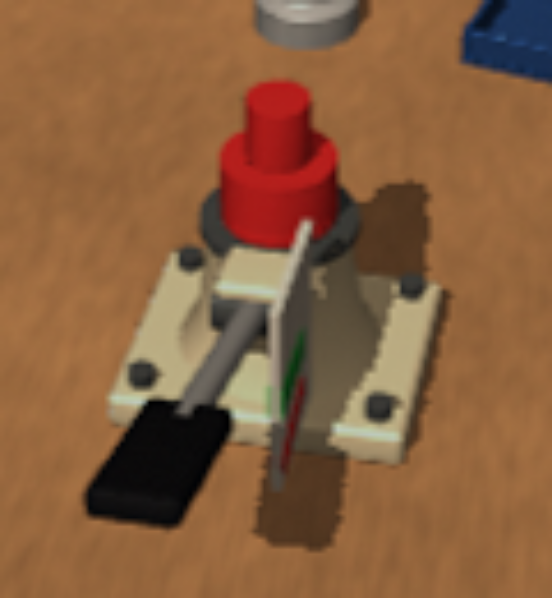

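The zooms show base-plate corners, knob top near zoom (612,155) top and (278,92) side. The tray mask came out at 74 x 90 mm instead of 100 x 100, so I check that one closer.

```bash
python3 - <<'E'
from h import *
np.set_printoptions(precision=4,suppress=True)
T=bot.camera_model("top");S=bot.camera_model("side")
t=cv2.imread("pics/top0.png");s=cv2.imread("pics/side0.png")
z=lambda x,y:((x+.5)/5-.5+130,(y+.5)/5-.5+160)
zs=lambda x,y:((x+.5)/4.6-.5+210,(y+.5)/4.6-.5+190)
cor=[onz(T,z(*p),.018) for p in[(516,54),(748,54),(748,332),(511,331)]]
print("base",np.array(cor),np.mean(cor,0),[np.linalg.norm(cor[i]-cor[i-1]) for i in range(4)])
print("yaw dirs",[np.degrees(np.arctan2(*(cor[a]-cor[b])[[1,0]])) for a,b in[(0,1),(3,2),(0,3),(1,2)]])
print("knob z145",onz(T,z(612,152),.145),"skirt z115",onz(T,z(616,162),.115))
print("knob cross",cross(T,z(612,152),S,zs(278,92)))
print("cam",ray(T,(0,0))[0])
for n,i,b in(("t",t,(350,200,440,290)),("s",s,(300,170,370,220))):
    h=cv2.cvtColor(i,cv2.COLOR_BGR2HSV);m=cv2.inRange(h,(100,90,15),(135,255,255))
    c=blobs(m,b)[0];r=cv2.minAreaRect(c);print(n,r)
    if n=="t":
        w=np.array([onz(T,p,.022) for p in cv2.boxPoints(r)]);print(w,w.mean(0))
cv2.imwrite("pics/tray_t.png",cv2.resize(t[205:285,355:435],None,fx=7,fy=7))
cv2.imwrite("pics/tray_s.png",cv2.resize(s[160:225,250:370],None,fx=6,fy=6))
E
```

```text
base [[0.6354 0.1251 0.018 ]
 [0.6331 0.0196 0.018 ]
 [0.5066 0.0222 0.018 ]
 [0.5094 0.1285 0.018 ]] [0.5711 0.0739 0.018 ] [np.float64(0.12609688892664517), np.float64(0.10556120294751133), np.float64(0.12653070308049644), np.float64(0.10627126536228128)]
yaw dirs [np.float64(88.74030619651613), np.float64(88.50573169183711), np.float64(-1.5233622115455905), np.float64(-1.2013292943468512)]
knob z145 [0.5706 0.0727 0.145 ] skirt z115 [0.5709 0.0734 0.115 ]
knob cross (array([0.5724, 0.0728, 0.1464]), np.float64(0.0041042683251122985))
cam [0.4548 0.0154 0.9231]
t ((395.9821472167969, 245.5927276611328), (34.407997131347656, 41.4331169128418), 10.885526657104492)
[[ 0.4207 -0.1881  0.022 ]
 [ 0.5103 -0.2098  0.022 ]
 [ 0.4941 -0.2844  0.022 ]
 [ 0.4048 -0.262   0.022 ]] [ 0.4575 -0.2361  0.022 ]
s ((333.9895935058594, 194.54605102539062), (44.209510803222656, 26.368375778198242), 12.72435474395752)
```

View pics/tray_t.png

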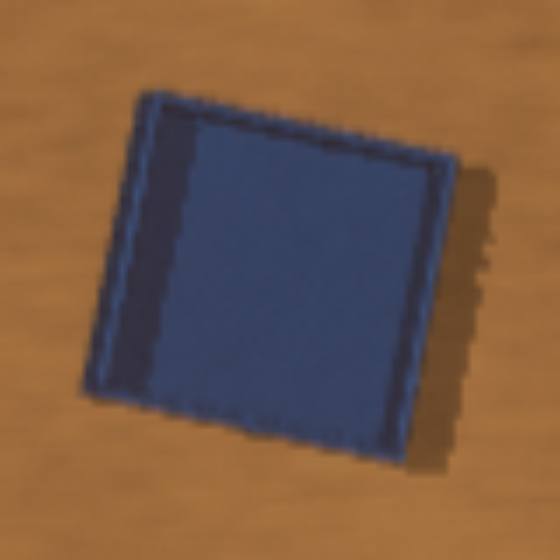

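View pics/tray_s.png

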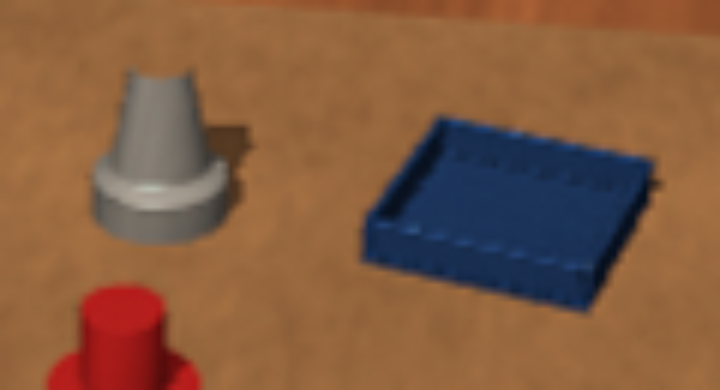

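The tray rim corners are clear in the zoom at (145,92), (457,156), (405,462), (87,392). Next: its centre, and the moves in the tool axes.

```bash
cat >> h.py <<'E'
def rel(tgt):
    "tool-axis shift (cm) to bring grasp point (155 ahead) to tgt"
    s=bot.read_state();R=cv2.Rodrigues(s["tcp_rot"])[0]
    g=s["tool_pos"]+.155*R[:,2]
    return R.T@(np.array(tgt)-g)*100,R,g
E
python3 - <<'E'
from h import *
np.set_printoptions(precision=4,suppress=True)
T=bot.camera_model("top");S=bot.camera_model("side")
z=lambda x,y:((x+.5)/7-.5+355,(y+.5)/7-.5+205)
w=np.array([onz(T,z(*p),.022) for p in[(145,92),(457,156),(405,462),(87,392)]])
print(w,w.mean(0),[np.linalg.norm(w[i]-w[i-1]) for i in range(4)])
d,R,g=rel([.571,.073,.137]);print(R,g,"above",rel([.571,.073,.22])[0],"grasp",d)
E
```

```text
[[ 0.5202 -0.193   0.022 ]
 [ 0.4976 -0.2914  0.022 ]
 [ 0.4017 -0.2695  0.022 ]
 [ 0.4257 -0.1703  0.022 ]] [ 0.4613 -0.231   0.022 ] [np.float64(0.09722563696269658), np.float64(0.10099073279145179), np.float64(0.09844184585595825), np.float64(0.10204789550438416)]
[[-0.9388  0.3446 -0.0007]
 [ 0.3446  0.9388 -0.0017]
 [ 0.0001 -0.0019 -1.    ]] [0.2324 0.6331 0.2486] above [-51.0905 -40.9099   2.9317] grasp [-51.091  -40.8944  11.2317]
```

```bash
python3 -m jog '[[[0,-3,-2.4,0],[0,-7,-5.6,0],[0,-12,-9.6,0.5],[0,-17,-13.6,0.5],[0,-22,-17.6,1],[0,-27,-21.6,1.5],[0,-32,-25.6,2],[0,-37,-29.6,2.5],[0,-42,-33.6,2.9],[0,-46,-36.8,2.9],[0,-49,-39.2,2.9],[0,-51.1,-40.9,2.9]]]' 2>&1 | head; echo
```

```text
invalid input
```

Rows need 7 numbers each.

```bash
python3 -m jog '[[[0,-3,-2.4,0,0,0,0],[0,-7,-5.6,0,0,0,0],[0,-12,-9.6,0.5,0,0,0],[0,-17,-13.6,0.5,0,0,0],[0,-22,-17.6,1,0,0,0],[0,-26.7,-21.4,1.5,0,0,0],[0,-31.4,-25.2,2,0,0,0],[0,-36.1,-29,2.5,0,0,0],[0,-40.8,-32.8,2.9,0,0,0],[0,-45.5,-36.4,2.9,0,0,0],[0,-49,-39.2,2.9,0,0,0],[0,-51.1,-40.9,2.9,0,0,0]]]'
python3 -m jog '[[[0,0,0,0,0,0,0],[0,0,0,0,0,0,0]]]'
python3 - <<'E'
from h import *
np.set_printoptions(precision=4,suppress=True)
d,R,g=rel([.571,.073,.137]);print(R,g,d)
m=bot.camera_model("wrist");im=bot.read_camera("wrist");cv2.imwrite("pics/w1.png",im[:,:,::-1])
s=bot.read_camera("side");cv2.imwrite("pics/s1.png",s[:,:,::-1])
print("expected knob px",proj(m,[.571,.073,.145]))
h=cv2.cvtColor(im,cv2.COLOR_RGB2HSV);red=cv2.inRange(h,(0,200,60),(4,255,255))|cv2.inRange(h,(174,200,60),(180,255,255))
for c in blobs(red,(0,0,560,420))[:2]: print(cv2.minEnclosingCircle(c),cv2.boundingRect(c))
E
```

```text
time: 1.65
tool_pos: [0.5722, 0.0714, 0.3753]
tcp_rot: [-0.553, -3.092, 0.001]
wrist_force: [0.3, 0.3, 0.3]
width: 0.997
time: 1.9
tool_pos: [0.571, 0.074, 0.3753]
tcp_rot: [-0.55, -3.092, -0.0]
wrist_force: [-0.2, 0.6, 0.2]
width: 0.999
[[-0.9387  0.3448 -0.0011]
 [ 0.3448  0.9387  0.0004]
 [ 0.0011 -0.     -1.    ]] [0.5708 0.074  0.2203] [-0.0634 -0.0885  8.3278]
expected knob px [279.0445 226.9046]
((278.52685546875, 213.21812438964844), 33.08575439453125) (249, 181, 62, 66)
```

View pics/w1.png

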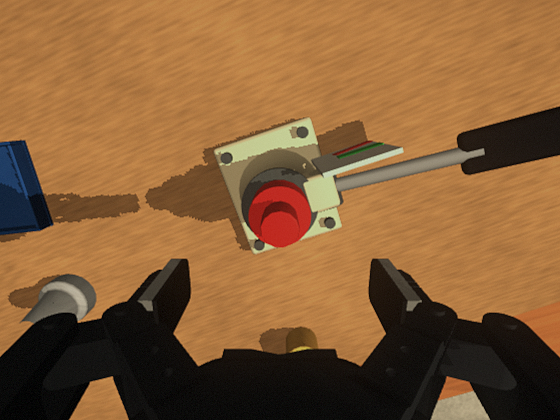

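View pics/s1.png

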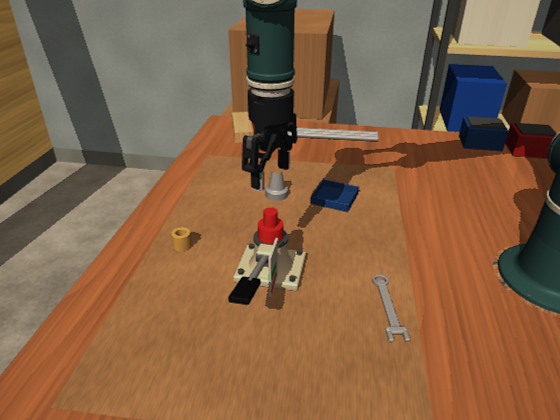

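The wrist view shows the knob top at about (281,224), against a predicted (279,227), so it is centred. I go down and grip.

```bash
python3 -m jog '[[[0,0,-0.1,3,0,0,0],[0,0,-0.1,6,0,0,0],[0,0,-0.1,7.7,0,0,0],[0,0,-0.1,8.3,0,0,0],[0,0,-0.1,8.3,0,0,0],[0.6,0,-0.1,8.3,0,0,0],[1,0,-0.1,8.3,0,0,0],[1,0,-0.1,8.3,0,0,0],[1,0,-0.1,8.3,0,0,0],[1,0,-0.1,8.3,0,0,0],[1,0,-0.1,8.3,0,0,0],[1,0,-0.1,8.3,0,0,0]]]' 60
python3 - <<'E'
from h import *
im=bot.read_camera("side");cv2.imwrite("pics/s2.png",cv2.resize(im[150:320,190:350,::-1],None,fx=3.5,fy=3.5))
print(bot.read_state()["width"],bot.read_state()["wrist_force"])
E
```

```text
time: 3.5
tool_pos: [0.5714, 0.0728, 0.2934]
tcp_rot: [0.55, 3.092, 0.001]
wrist_force: [-0.9, 1.1, 5.5]
width: 0.307
0.3070684405733464 [0.05920996 0.41282712 5.58846606]
```

View pics/s2.png

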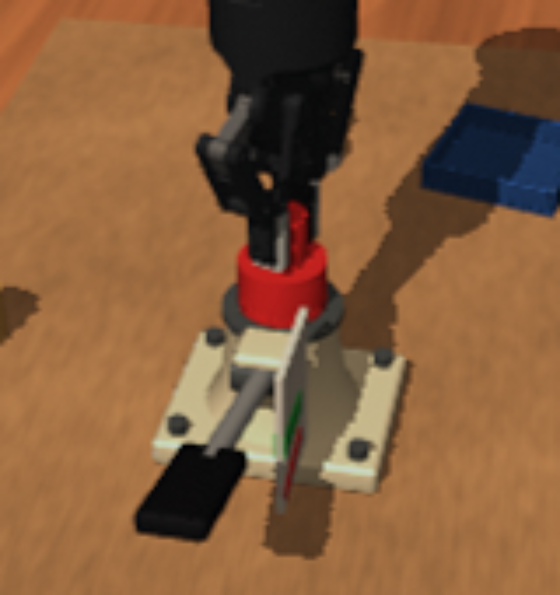

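The fingers hold the knob (width 0.307, about 26 mm) just above the skirt. I pull straight up.

```bash
python3 -m jog '[[[1,0,0,-0.3,0,0,0],[1,0,0,-0.8,0,0,0],[1,0,0,-1.5,0,0,0],[1,0,0,-2.5,0,0,0],[1,0,0,-4,0,0,0],[1,0,0,-6,0,0,0],[1,0,0,-6,0,0,0],[1,0,0,-6,0,0,0]]]'
python3 - <<'E'
from h import *
np.set_printoptions(precision=4,suppress=True)
im=bot.read_camera("side");cv2.imwrite("pics/s3.png",cv2.resize(im[100:320,190:350,::-1],None,fx=2.7,fy=2.7))
print(bot.read_state()["width"]);d,R,g=rel([.461,-.231,.20]);print(d,R,g)
E
```

```text
time: 4.55
tool_pos: [0.5709, 0.0726, 0.353]
tcp_rot: [0.55, 3.093, 0.0]
wrist_force: [0.1, 0.2, -0.4]
width: 0.306
0.30738898247063706
[ -0.1748 -32.2774  -0.2517] [[-0.9388  0.3446 -0.0008]
 [ 0.3446  0.9388 -0.0001]
 [ 0.0007 -0.0004 -1.    ]] [0.5706 0.0726 0.1974]
```

View pics/s3.png

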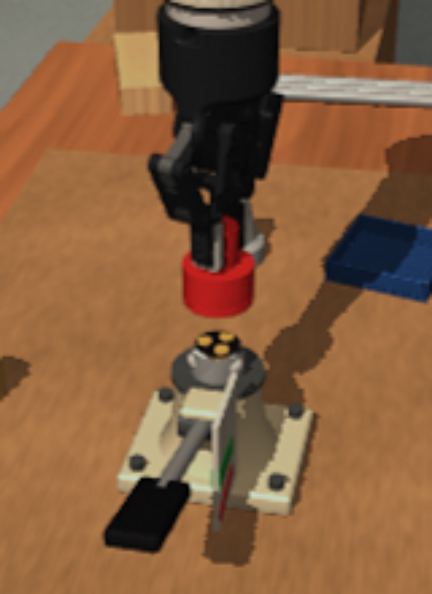

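The cap is off and upright, hanging above the bare nose. I carry it over the tray.

```bash
python3 -m jog '[[[1,0,-2,0,0,0,0],[1,0,-6,0,0,0,0],[1,0,-11,0,0,0,0],[1,0,-16,0,0,0,0],[1,0,-21,0,0,0,0],[1,0,-25.5,0,0,0,0],[1,-0.1,-29,0,0,0,0],[1,-0.2,-31.5,0,0,0,0],[1,-0.2,-32.3,0,0,0,0],[1,-0.2,-32.3,0,0,0,0],[1,-0.2,-32.3,0,0,0,0]]]'
python3 - <<'E'
from h import *
np.set_printoptions(precision=4,suppress=True)
im=bot.read_camera("side");cv2.imwrite("pics/s4.png",cv2.resize(im[60:240,240:420,::-1],None,fx=3,fy=3))
im=bot.read_camera("top");cv2.imwrite("pics/t4.png",cv2.resize(im[150:300,320:470,::-1],None,fx=3,fy=3))
print(bot.read_state()["width"]);d,R,g=rel([.461,-.231,.058]);print(d,g)
E
```

```text
time: 5.98
tool_pos: [0.4616, -0.2306, 0.3525]
tcp_rot: [-0.549, -3.093, -0.001]
wrist_force: [-0.5, 0.2, -0.1]
width: 0.3
0.30425769900222377
[ 0.0521 -0.0893 13.9612] [ 0.4618 -0.2304  0.1976]
```

View pics/s4.png

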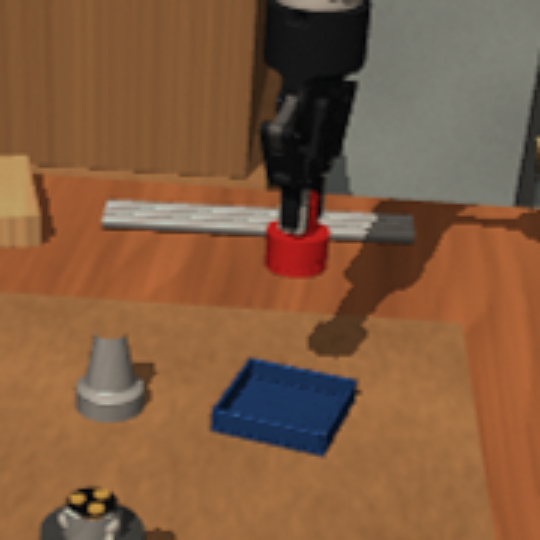

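View pics/t4.png

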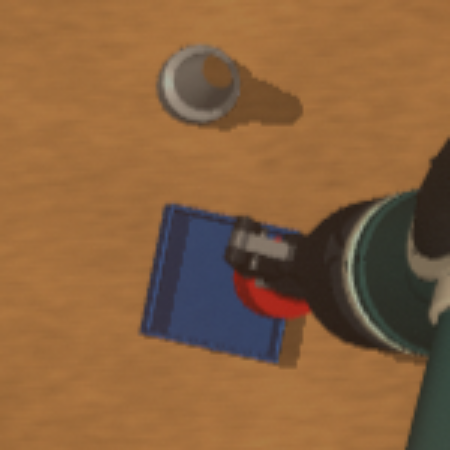

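The cap is above the tray and clear of the holder. I lower it, slowly at the end.

```bash
python3 -m jog '[[[1,0,-0.1,2,0,0,0],[1,0,-0.1,5,0,0,0],[1,0,-0.1,8.5,0,0,0],[1,0,-0.1,11.5,0,0,0],[1,0,-0.1,12.8,0,0,0],[1,0,-0.1,13.4,0,0,0],[1,0,-0.1,13.6,0,0,0],[1,0,-0.1,13.7,0,0,0],[1,0,-0.1,13.7,0,0,0],[1,0,-0.1,13.7,0,0,0]]]'
python3 - <<'E'
from h import *
im=bot.read_camera("side");cv2.imwrite("pics/s5.png",cv2.resize(im[110:230,280:400,::-1],None,fx=4.5,fy=4.5))
E
```

```text
time: 7.32
tool_pos: [0.4615, -0.2323, 0.2162]
tcp_rot: [0.55, 3.092, -0.001]
wrist_force: [0.3, 0.0, 0.4]
width: 0.303
```

View pics/s5.png

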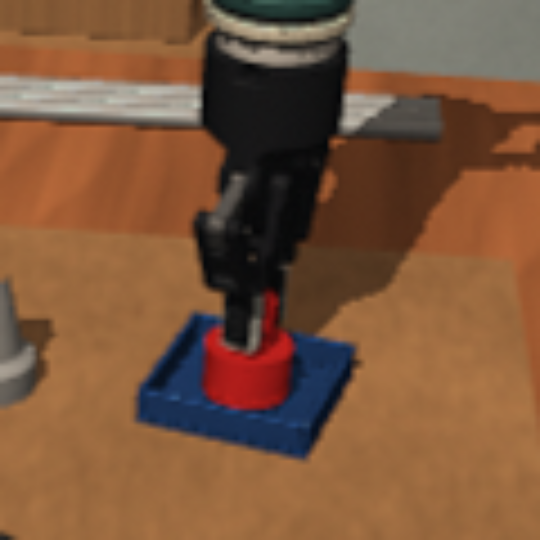

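It sits inside the tray and is not yet touching. I go down a few mm more.

```bash
python3 -m jog '[[[1,0,0,0.1,0,0,0],[1,0,0,0.2,0,0,0],[1,0,0,0.25,0,0,0],[1,0,0,0.25,0,0,0]]]'
```

```text
time: 7.88
tool_pos: [0.4612, -0.2321, 0.213]
tcp_rot: [-0.55, -3.093, -0.0]
wrist_force: [0.9, -1.2, -0.6]
width: 0.308
```

```bash
python3 -m jog '[[[1,0,0,0.1,0,0,0],[1,0,0,0.1,0,0,0],[1,0,0,0.1,0,0,0]]]'
```

```text
time: 8.25
tool_pos: [0.4614, -0.2322, 0.2124]
tcp_rot: [0.55, 3.093, -0.0]
wrist_force: [0.4, 0.9, 2.4]
width: 0.305
```

About 2.4 N of contact: the cap is on the floor. I open, then rise.

```bash
python3 -m jog '[[[0.5,0,0,0,0,0,0],[0,0,0,0,0,0,0],[0,0,0,0,0,0,0],[0,0,0,0,0,0,0],[0,0,0,0,0,0,0],[0,0,0,-1,0,0,0],[0,0,0,-3,0,0,0],[0,0,0,-6,0,0,0],[0,0,0,-10,0,0,0],[0,0,0,-14,0,0,0],[0,0,0,-14,0,0,0],[0,0,0,-14,0,0,0]]]'
python3 - <<'E'
from h import *
np.set_printoptions(precision=4,suppress=True)
im=bot.read_camera("side");cv2.imwrite("pics/s6.png",cv2.resize(im[110:230,280:400,::-1],None,fx=4.5,fy=4.5))
im=bot.read_camera("wrist");cv2.imwrite("pics/w6.png",im[:,:,::-1])
# target: tip (173 ahead) over handle: grasp point 18mm above tip
d,R,g=rel([.576,.262,.125+.018+.05]);print(d,g)
E
```

```text
time: 9.75
tool_pos: [0.461, -0.232, 0.3523]
tcp_rot: [0.55, 3.093, -0.0]
wrist_force: [-0.3, 0.5, -0.2]
width: 0.997
[ 6.1403 50.3243  0.3135] [ 0.4602 -0.2316  0.1957]
```

View pics/s6.png

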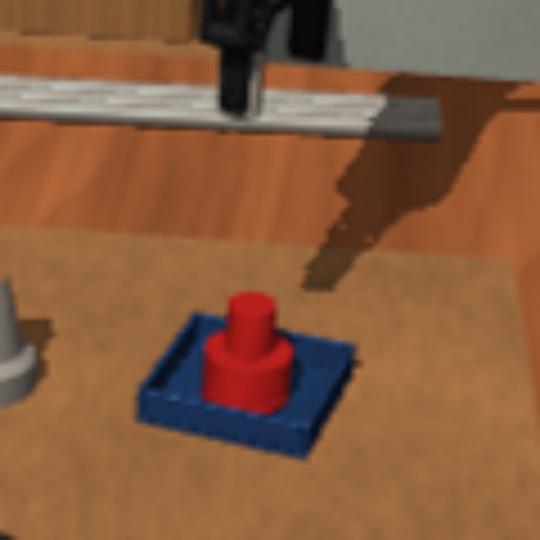

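View pics/w6.png

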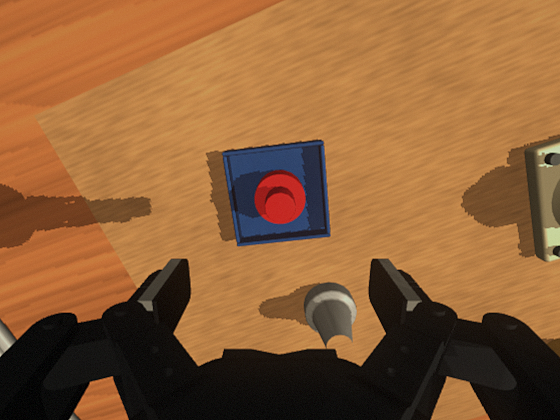

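The cap stands upright, central in the tray, let go. Next I move to above the lever handle with the fingers shut.

```bash
python3 -m jog '[[[0.5,0.2,2,0,0,0,0],[1,0.7,6,0,0,0,0],[1,1.4,11,0,0,0,0],[1,2,16,0,0,0,0],[1,2.6,21,0,0,0,0],[1,3.2,26,0,0,0,0],[1,3.8,31,0,0,0,0],[1,4.4,36,0,0,0,0],[1,5,41,0,0,0,0],[1,5.6,46,0,0,0,0],[1,6,49,0,0,0,0],[1,6.1,50.3,0,0,0,0]]]'
python3 -m jog '[[[1,0,0,0,0,0,0],[1,0,0,0,0,0,0]]]'
python3 - <<'E'
from h import *
np.set_printoptions(precision=4,suppress=True)
m=bot.camera_model("wrist");im=bot.read_camera("wrist");cv2.imwrite("pics/w7.png",im[:,:,::-1])
im=bot.read_camera("side");cv2.imwrite("pics/s7.png",cv2.resize(im[150:320,190:350,::-1],None,fx=3.5,fy=3.5))
d,R,g=rel([.576,.262,.120+.018]);print(d,g,proj(m,[.576,.262,.12]),g+.018*R[:,2],proj(m,g+.018*R[:,2]))
E
```

```text
time: 11.35
tool_pos: [0.577, 0.2625, 0.3502]
tcp_rot: [-0.546, -3.091, 0.003]
wrist_force: [-0.6, -1.0, 0.3]
width: -0.0
time: 11.6
tool_pos: [0.5771, 0.2599, 0.3516]
tcp_rot: [-0.551, -3.092, 0.002]
wrist_force: [0.5, 0.0, -0.4]
width: -0.001
[0.1897 0.1753 5.9118] [0.5772 0.2597 0.1971] [283.0244 223.3327] [0.5772 0.2597 0.1791] [280.7984 263.5816]
```

View pics/w7.png

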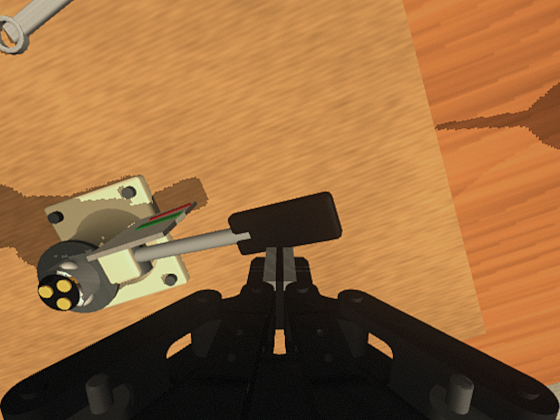

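View pics/s7.png

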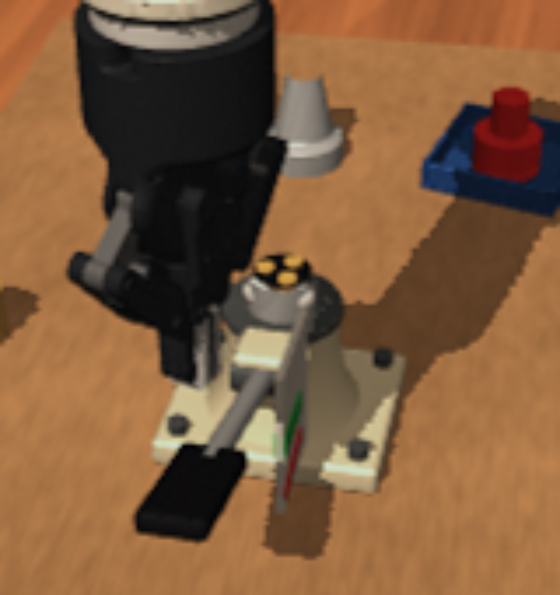

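The handle centre is at about (285,222), against a predicted (283,223). I press down in stages, towards tip height 76 mm.

```bash
python3 -m jog '[[[1,0.3,0.4,2,0,0,0],[1,0.3,0.4,4.5,0,0,0],[1,0.3,0.4,5.6,0,0,0],[1,0.3,0.4,6.2,0,0,0],[1,0.3,0.4,7,0,0,0],[1,0.3,0.4,7.8,0,0,0],[1,0.3,0.4,8.4,0,0,0],[1,0.3,0.4,9,0,0,0],[1,0.3,0.4,9,0,0,0],[1,0.3,0.4,9,0,0,0]]]'
python3 - <<'E'
from h import *
np.set_printoptions(precision=4,suppress=True)
im=bot.read_camera("side");cv2.imwrite("pics/s8.png",cv2.resize(im[150:320,190:350,::-1],None,fx=3.5,fy=3.5))
d,R,g=rel([.576,.266,.076+.018]);print(d,g+.018*R[:,2],bot.read_state()["wrist_force"])
E
```

```text
time: 12.95
tool_pos: [0.577, 0.2669, 0.2644]
tcp_rot: [0.549, 3.089, 0.006]
wrist_force: [-1.2, 2.7, 6.7]
width: 0.003
[ 0.1101 -0.1806  1.539 ] [0.5777 0.2673 0.0914] [-1.0645  3.1585  7.0972]
```

View pics/s8.png

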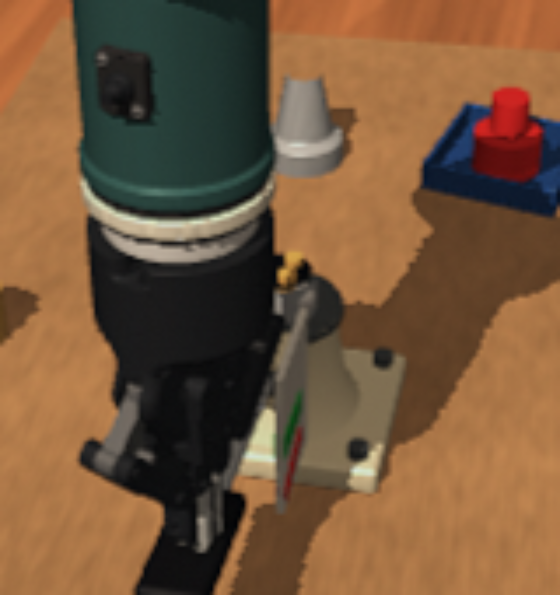

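The lever is pressed part-way (tip 91 mm, 7 N, consistent with about 0.2 rad). It needs about 1.5 cm more.

```bash
python3 -m jog '[[[1,0,0,0.5,0,0,0],[1,0,0,1,0,0,0],[1,0,0,1.5,0,0,0],[1,0,0,1.5,0,0,0],[1,0,0,1.5,0,0,0]]]'
python3 - <<'E'
from h import *
np.set_printoptions(precision=4,suppress=True)
im=bot.read_camera("side");cv2.imwrite("pics/s9.png",cv2.resize(im[170:320,190:350,::-1],None,fx=3.7,fy=3.7))
d,R,g=rel([.576,.268,.076+.018]);print(d,g+.018*R[:,2],bot.read_state()["wrist_force"])
im=bot.read_camera("wrist");cv2.imwrite("pics/w9.png",im[:,:,::-1])
E
```

```text
time: 13.62
tool_pos: [0.5771, 0.2674, 0.2499]
tcp_rot: [0.55, 3.089, 0.008]
wrist_force: [-1.8, 4.2, 7.9]
width: 0.0
[ 0.1686 -0.0692  0.0902] [0.5779 0.2681 0.0769] [-1.9476  5.7582  6.863 ]
```

View pics/s9.png

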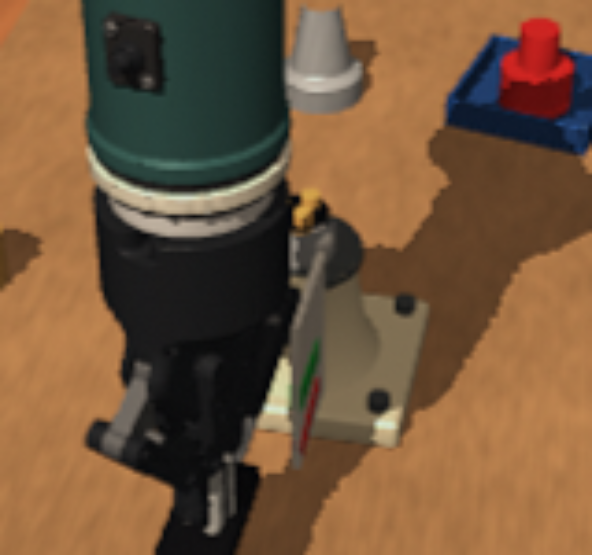

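View pics/w9.png

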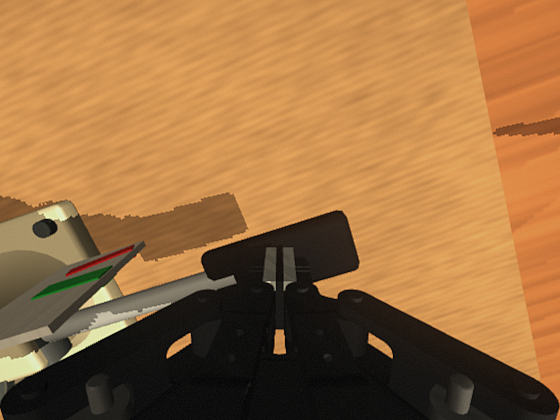

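The tip is at 76.9 mm with about 8 N, matching level. I cross-check the lever angle by triangulating the handle's end across the side and wrist views.

```bash
python3 - <<'E'
from h import *
im=bot.read_camera("side");c=im[285:345,200:290,::-1];cv2.imwrite("pics/s10.png",np.clip(cv2.resize(c,None,fx=8,fy=8).astype(float)*2.5,0,255).astype('uint8'))
im=bot.read_camera("wrist");c=im[190:300,190:380,::-1];cv2.imwrite("pics/w10.png",np.clip(cv2.resize(c,None,fx=4,fy=4).astype(float)*2.5,0,255).astype('uint8'))
E
```

```text
(no output)
```

View pics/s10.png

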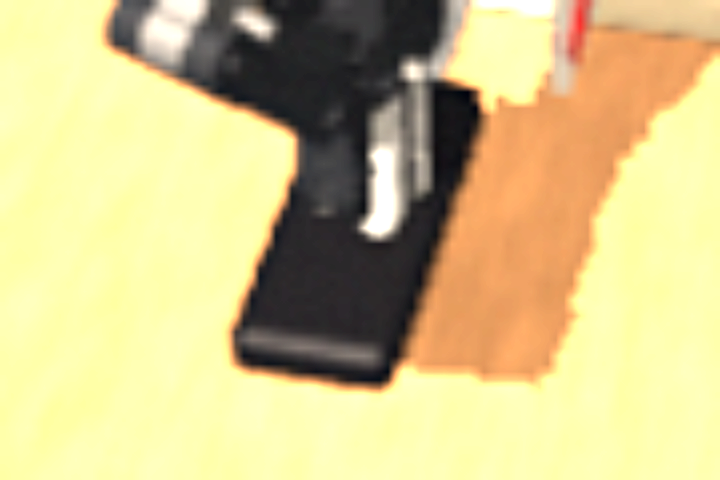

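View pics/w10.png

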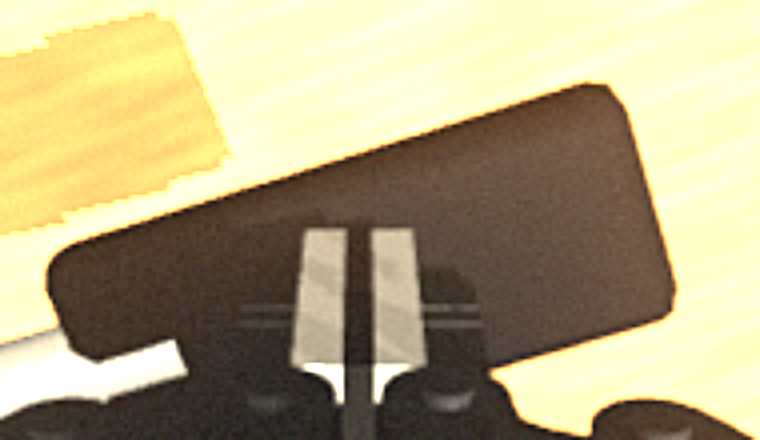

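```bash
python3 - <<'E'
from h import *
np.set_printoptions(precision=4,suppress=True)
S=bot.camera_model("side");W=bot.camera_model("wrist")
p,e=cross(S,(239.4,327.2),W,(351.2,238.7));print(p,e)
u=np.array([np.cos(np.radians(88.6)),np.sin(np.radians(88.6)),0]);n=np.array([.571,.0735,0])
for a in(.2,.25,.3,.35,.4):
    e_=.3-a;r=.045+.19*np.cos(e_)-.006*np.sin(e_);P=n+u*r+[0,0,.07+.19*np.sin(e_)+.006*np.cos(e_)]
    print(a,P,"side",proj(S,P),"wrist",proj(W,P))
print(bot.read_state()["wrist_force"])
E
```

```text
[0.5788 0.3064 0.0763] 0.00134531107069819
0.2 [0.5767 0.3069 0.0949] side [240.5386 319.3557] wrist [360.6791 251.2056]
0.25 [0.5767 0.3079 0.0855] side [240.6214 324.1766] wrist [357.552  242.4134]
0.3 [0.5767 0.3084 0.076 ] side [240.7842 328.7267] wrist [353.8718 234.8971]
0.35 [0.5767 0.3085 0.0665] side [241.0247 332.9926] wrist [349.7431 228.4715]
0.4 [0.5767 0.3081 0.057 ] side [241.3402 336.9628] wrist [345.2496 222.9839]
[-2.3636  4.3822  7.9624]
```

The triangulated handle end is at z = 76.3 mm (level predicts 76.0) and the rays meet within 1.3 mm, so the lever is level. I check that it holds steady and compare the top view, then hand in.

```bash
python3 -m jog '[[[1,0,0,0,0,0,0],[1,0,0,0,0,0,0],[1,0,0,0,0,0,0],[1,0,0,0,0,0,0]]]'
python3 - <<'E'
from h import *
im=bot.read_camera("top");cv2.imwrite("pics/t11.png",im[:,:,::-1])
E
```

```text
time: 14.32
tool_pos: [0.5771, 0.2674, 0.25]
tcp_rot: [0.55, 3.089, 0.008]
wrist_force: [-2.4, 4.8, 7.2]
width: -0.0
```

View pics/t11.png

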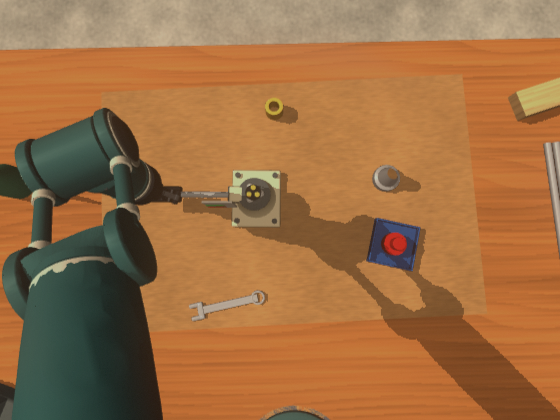

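The cap is in the middle of the tray at (396,244), and the bush (274,107), holder (387,178) and spanner (228,305) have not moved. The hold is steady.

```bash
python3 -c "
from workcell import bot
bot.finish_job()"
```

```text
the job is handed in; nothing more can be done
```

I pulled the cap straight up off the nose and set it upright in the middle of the blue tray. I then pressed the lever to level with the shut fingertips and handed the job in, about 14.4 s in, while holding it there. No verdict was reported.

**Last checks:**
- **Lever:** the handle's end triangulated to 76.3 mm, against 76.0 mm for level, which is about 0.30 rad. The fingertips were at 77 mm.
- **Push:** the hold was steady at 7–8 N upward. There was also 4–6 N sideways, mostly along the lever, which I took to be friction and left alone.
- **Cap and bystanders:** the top view showed the cap in the middle of the tray, and the bush, holder and spanner at their starting pixels.

**What went wrong:** my first move call was refused because its rows had too few numbers, so nothing moved. The first colour mask of the tray came out too small (74 x 90 mm). I measured the tray again from its rim corners, which gave 97–102 mm sides against the stated 100 mm.

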